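Tighten the fill head's tapered plug and cover it

TASK

Turn the brass tapered plug in the fill head clockwise (seen from above) until it goes snug on its seal, and stop there: do not force it on and crush the seal. Then set the blue cover cap over the plug, fully down on the flange, let go of it, and leave the jar, the vial box and the spanner where they are.

Things in the scene. Friction and masses are not known exactly. Their poses are not given: they have to be found in the camera images.
- fill_head: Fixed grey fill head, base plate 130 x 130 mm. Origin: centre of its underside on the bench, z up. Casting 100 x 100 mm, 45 mm high; round aluminium flange 112 mm across, top 55 mm up; on it the steel port boss, 54 mm across, 55 to 67 mm up, top edge chamfered 4 mm. Port on the vertical centre axis. A pipe stub with brass nut (34 mm across, 27 mm up) leaves along its -x to 98 mm from the axis.
- plug: Brass tapered plug already started in the port; it turns about the vertical port axis, clockwise from above tightens. Origin: on the axis, 67 mm above the bench. Head: an upright bar, 44 mm long along the plug's x, 14 mm thick along its y, 75 to 105 mm above the bench. It has an unknown 0.7 to 2.4 rad to go before its taper bites: re-grasp as needed; it stays where it is let go.
- plug_grip (a point): On the plug's axis, 93 mm above the bench (12 mm under the bar's top): good grasp height; grip firmly (about 45 N). Turning takes 0.04 N m (either way) until the taper bites, then jumps to 0.40 N m, plus 0.30 per rad past the bite, and the plug stays tight. Snug from 0.05 rad past the bite, crushed at 0.7 (0.61 N m); 0.2 to 0.4 rad past is right. The plug sinks 0.3 mm per rad.
- seal_top (a point): Centre of the upper face of the thin white seal ring, 38 mm across, under the plug's head, 70 mm above the bench. Once the taper bites it sinks 0.4 mm per rad, too little to see: feel the bite by the torque about the vertical. Read with the arm standing still after a turning step, that torque may be some 0.2 N m less than while turning, about 0 before the bite and 0.15 to 0.4 after it.
- port_seat (a point): Point on the port's axis at the height of the flange's top (55 mm above the bench), where the cap's rim is to rest.
- cap: Loose blue plastic cover cap, an upside-down cup, 67 mm across outside, 58 mm inside, 57 mm deep inside, 62 mm high, with a round knob 24 mm across and 26 mm tall on top (62 to 88 mm above its rim). Origin: centre of its open rim, z up. About 0.12 kg. Stands upright on the bench. It passes over the boss with 2 mm to spare all round.
- cap_knob (a point): Middle of the cap's knob, where to grip it, 76 mm above its rim.
- sealant_jar: Bystander: jar 60 mm across, 70 mm tall with a red lid. Origin: centre of its underside. Not to be moved.
- vial_box: Bystander: white vial box with blue lid, 103 x 103 x 51 mm. Origin: centre of its underside. Not to be moved.
- spanner: Bystander: steel spanner lying flat along its x, about 180 mm long. Not to be moved.

How it is judged:
By the outcome, as a careful person would: the job done as asked, in the order asked, and still so for the second after the job is handed in, with the robot touching nothing.
It also fails if it takes over 72 s, if anything falls off the work surface, if the arm or the gripper's body presses on something with over 40 N, if the wrist force passes 120 N, or if a joint passes its speed limit or range.

ROBOT

A 6-joint arm with a two-finger parallel gripper is mounted at the origin on the work surface. World frame = base frame: x ahead of the robot, y to its left, z up, the work surface at z = 0. Lengths are in m, angles in rad, forces in N, time in s.
With the tool pointing down it reaches from about 0.3 to 0.775 m from the base axis. Payload 14.6 kg.
Tool frame: the origin (TCP) lies at the very end of the fingers, on their centre line; the grasp point (between the pads) lies 19 mm behind it; z points along the fingers, y is the direction in which the jaws open and shut (so a half turn about z gives the same grasp; the last joint's range is limited). The gripper opens to 85 mm and grips with 20 to 120 N. Pads are 22 mm wide; open, the fingers measure 114 mm over their backs; the gripper's body (76 mm by 85 mm) begins 54 mm behind the grasp point. The pads swing forward as they close: fully open they stand 13 mm farther back than shut.
Start: joints at [-1.248, 0.3, 1.521, -0, 1.321, -0.067], TCP at [0.209, -0.509, 0.231] pointing down, gripper open.
Joint ranges: [-3.03, 3.03], [-0.79, 2.21], [0.23, 2.52], [-1.04, 4.18], [0, 3.07], [-2.55, 2.55]. Speed limits (rad/s): [2.22, 2.22, 2.57, 3.14, 3.14, 3.14].

INTERFACE

Orientations are given as a unit quaternion [w, x, y, z].
In Python, from workcell import * gives the robot as it stands. The module is installed in compiled form; this text tells all that it offers.
- The arm moves only by the tool play_rows, never from a script. Its argument "series" is a list of rows, each a list of 7 numbers: the shift along the tool's x, y, z in m, then the turn, a rotation vector about the tool's x, y, z in rad, then the finger opening in m, from 0 to 0.0854. In form: [[dx, dy, dz, ax, ay, az, gripper], ...]. A call has 1 to 12 rows; each row shifts and turns the commanded pose from where the row before left it, along the tool's axes as they then stand; what a row does not reach is not made up. A row lasts 1/10 s, in which the tool goes at most 50 mm and 8.59 degrees, less where a joint would pass 70% of its speed; a pose out of reach is approached as far as the arm can. A call with a gripper value outside its range is refused whole. The fingers move at their own pace and stop on an object; the grip force is fixed at half the most. Time passes only in rows, so rows that do not move let the fingers close. It gives the time, the measured TCP pose, the force and the opening at its end, in the units of the state.
- sense(): the state, without advancing time (a new reading comes with each control period).
- camera(name): name is "scene" or "top"; returns a dict with "pixels" (480x640x3 uint8, blue, green, red), "z_map" (480x640 float32, m along the optical axis (not along the pixel's ray), 0 where there is no reading), "vfov" (degrees; the focal length in pixels is half the picture's height over the tangent of half this angle, whatever the lens; pixels are square), "cx", "cy" (the principal point, pixels), "extrinsics" (4x4, takes a point from camera to world coordinates). Camera axes: x right, y up, looking along -z (the intrinsics and any distortion apply to the point x, -y, -z); pixel columns grow to the right and rows downward; lengths in m; the calibration is good to about 2 mm. A picture is of the moment at which its call begins.
- finish_job(): hands the job in, once; it reports no verdict.
The state is a dict: "clock": time; "joints": joint angles; "joint_velocities": joint speeds; "tau": joint torques, N m; "eef_pos": TCP position; "eef_rot": TCP orientation; "force": force on the tool from outside, world axes, zero at the start; "wrist_torque": the same for the moment, N m; "width": finger opening in m.
Only numpy, scipy, OpenCV 4.12 (cv2) and the standard library are available. Lean on these libraries where they do the work, as an engineer would, in place of code of your own. Each camera call takes 0.05 s, during which the arm holds its last target. There are 200 camera calls.

## Working session

There is one attempt and no reset: what is moved stays moved. The work goes in short steps, Python scripts to look and compute and a tool call to move; the robot and the scene stay as the last step left them, time stands still between calls to the robot, and variables do not carry over. Pictures are saved under pics/ and viewed, about 8 in all and at most 12, crops included, and the job is handed in when it is done.

Besides the shell and the picture viewer there is one more tool, called after "Call:" as name([rows], argument=value, ...), one row to a line, values as JSON. play_rows: Moves the arm, as the interface text tells. Its arguments: {"type":"object","properties":{"series":{"type":"array","items":{"type":"array","items":{"type":"number"}}}},"required":["series"]}

```bash
mkdir -p pics; cat > h.py <<'E'
from workcell import *
import numpy as np, cv2
np.set_printoptions(precision=4,suppress=True)
def cloud(c):
    z=c["z_map"]; f=240/np.tan(np.radians(c["vfov"])/2)
    v,u=np.mgrid[0:480,0:640]
    P=np.stack([(u-c["cx"])/f*z,-(v-c["cy"])/f*z,-z,np.ones_like(z)],-1)@np.array(c["extrinsics"]).T
    return P[...,:3],z>0
def ray(c,u,v,h):
    f=240/np.tan(np.radians(c["vfov"])/2);E=np.array(c["extrinsics"])
    d=E[:3,:3]@np.array([(u-c["cx"])/f,-(v-c["cy"])/f,-1]);o=E[:3,3]
    return o+d*(h-o[2])/d[2]
E
python3 - <<'E'
from h import *
for n in("scene","top"):
    c=camera(n);cv2.imwrite(f"pics/{n}1.png",c["pixels"]);print(n,c["vfov"],c["cx"],c["cy"],[k for k in c]);print(np.array(c["extrinsics"]));print((c["z_map"]>0).mean())
print(sense())
E
```

```text
scene 53.638501379195155 317.21428749735 237.9589405038742 ['pixels', 'z_map', 'vfov', 'cx', 'cy', 'extrinsics']
[[ 0.2483 -0.5334  0.8086  1.3492]
 [ 0.9684  0.1166 -0.2204 -0.1872]
 [ 0.0232  0.8378  0.5455  0.5835]
 [ 0.      0.      0.      1.    ]]
0.99607421875
top 56.60920018058193 316.33837199950955 242.17744680997103 ['pixels', 'z_map', 'vfov', 'cx', 'cy', 'extrinsics']
[[ 0.0212  0.9959 -0.0879  0.5252]
 [-0.9997  0.0224  0.0125  0.0014]
 [ 0.0145  0.0876  0.9961  0.9425]
 [ 0.      0.      0.      1.    ]]
0.99607421875
{'clock': 0.1, 'joints': array([-1.2476,  0.3004,  1.5215, -0.    ,  1.3207, -0.0666]), 'joint_velocities': array([ 0.0001, -0.0018, -0.0025, -0.0008, -0.0007, -0.003 ]), 'tau': array([  0.0035, -54.4376, -36.2367,   0.0001,   0.003 ,   0.    ]), 'eef_pos': array([ 0.2089, -0.5085,  0.2308]), 'eef_rot': array([-0.0005,  0.9811,  0.1937, -0.0001]), 'force': array([-0.5224,  0.9211, -0.0164]), 'wrist_torque': array([-0.0117,  0.0326, -0.0145]), 'width': 0.08542472016387481}
```

View pics/top1.png

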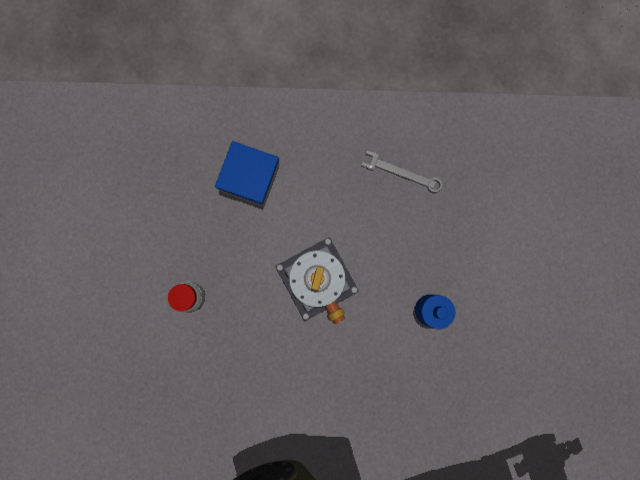

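View pics/scene1.png

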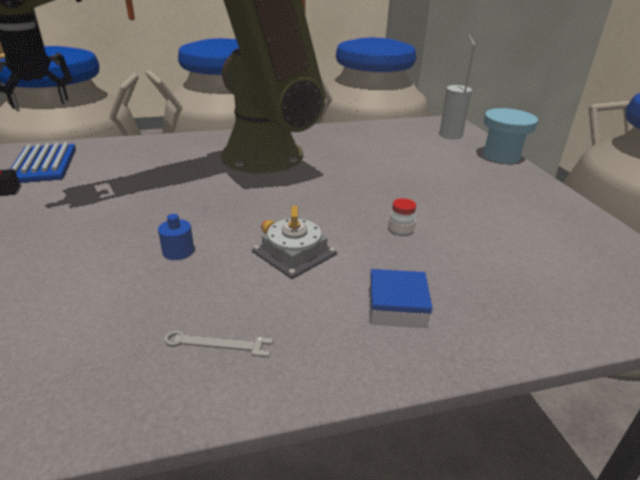

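The top view shows the plug bar at about (317,278), the cap at (435,312), the jar at (182,297), the box at (247,173) and the spanner at (402,172). The scene view shows the same layout, with the cap upright at (177,238) and the plug at (294,217).

```bash
cat > m.py <<'E'
from h import *
from scipy.optimize import least_squares
def circ(p):
    r=least_squares(lambda q:np.hypot(p[:,0]-q[0],p[:,1]-q[1])-q[2],[*p.mean(0),.03],loss='soft_l1',f_scale=.001).x; return r
for n in("top","scene"):
    c=camera(n);P,ok=cloud(c);im=c["pixels"];hsv=cv2.cvtColor(im,cv2.COLOR_BGR2HSV)
    H,S,V=cv2.split(hsv)
    near=ok&(np.hypot(P[...,0]-.5,P[...,1])<.35)
    print(n,"bench z",np.median(P[...,2][near&(S<60)&(P[...,2]<.02)]))
    blue=near&(H>100)&(H<130)&(S>150)&(V>40)
    k,l,st,ce=cv2.connectedComponentsWithStats(blue.astype(np.uint8))
    for i in range(1,k):
        if st[i,4]>60:
            q=P[l==i];print(" blue",st[i],ce[i],"zmax",q[:,2].max(),q.mean(0))
            if abs(q[:,1].mean()+.2)<.1:
                for lo,hi in((.055,.066),(.082,.095)):
                    s=q[(q[:,2]>lo)&(q[:,2]<hi)]
                    if len(s)>4: print("  lvl",lo,len(s),"mid",(s.min(0)+s.max(0))/2,"ext",np.ptp(s,axis=0),"mean",s.mean(0))
    br=near&(H>8)&(H<32)&(S>120)&(V>70)
    k,l,st,ce=cv2.connectedComponentsWithStats(br.astype(np.uint8))
    for i in range(1,k):
        if st[i,4]>15:
            q=P[l==i];print(" brass",st[i],ce[i],q.min(0),q.max(0))
            t=(l==i)&(P[...,2]>.098)
            if t.sum()>20:
                cn=max(cv2.findContours(t.astype(np.uint8),0,1)[0],key=cv2.contourArea)
                w=np.array([ray(c,*x[0],.105)[:2] for x in cn],np.float32)
                r=cv2.minAreaRect(w*1000);print("  bar rect mm",r, cv2.boxPoints(r).tolist())
                vv,uu=np.nonzero(t);w=np.array([ray(c,a,b,.105)[:2] for a,b in zip(uu,vv)])
                e,vec=np.linalg.eigh(np.cov(w.T));print("  mean",w.mean(0),"ang",np.arctan2(vec[1,1],vec[0,1])%np.pi,"len",np.sqrt(12*e))
    fl=near&(S<60)&(V>110)&(np.abs(P[...,2]-.055)<.006)&(np.hypot(P[...,0]-.48,P[...,1])<.12)
    if fl.sum()>50:
        cn=max(cv2.findContours(fl.astype(np.uint8),0,1)[0],key=cv2.contourArea)
        w=np.array([ray(c,*x[0],.055)[:2] for x in cn]);print(" flange circ",circ(w),len(w),"z",np.median(P[...,2][fl]))
    cv2.imwrite(f"pics/{n}_z.png",cv2.resize(im[180:340,260:480] if n=="top" else im[180:300,140:350],None,fx=3.6,fy=3.6,interpolation=cv2.INTER_CUBIC))
E
python3 m.py
```

```text
top bench z 0.0005107161107904545
 blue [ 215  142   64   62 2505] [246.6762 172.1828] zmax 0.05689542232624245 [0.7433 0.1347 0.0514]
 blue [ 415  295   40   34 1084] [434.8478 311.0452] zmax 0.09214802333078931 [ 0.4723 -0.2456  0.0603]
  lvl 0.055 741 mid [ 0.4716 -0.2513  0.0605] ext [0.0644 0.0648 0.0109] mean [ 0.4713 -0.2495  0.0623]
  lvl 0.082 127 mid [ 0.4705 -0.2519  0.0871] ext [0.0226 0.0239 0.0101] mean [ 0.4708 -0.2512  0.088 ]
 brass [311 267  13  23 202] [317.0099 278.0644] [ 0.5111 -0.0239  0.0685] [ 0.5525 -0.0006  0.1104]
  bar rect mm ((531.3330688476562, -12.626976013183594), (13.641040802001953, 43.04230499267578), 77.1645278930664) [[508.8345031738281, -14.496094703674316], [550.80126953125, -24.05803680419922], [553.8316650390625, -10.757857322692871], [511.8648681640625, -1.1959152221679688]]
  mean [ 0.5316 -0.0123] ang 2.9070356157388453 len [0.0134 0.0425]
 brass [326 302  18  21 249] [334.8876 312.3293] [ 0.4446 -0.0671  0.0254] [ 0.4847 -0.0323  0.0463]
 flange circ [ 0.5316 -0.0125  0.0545] 156 z 0.0555396095254479
scene bench z 0.0011234275515488168
 
[... 220 characters left out ...]
 59   39 1989] [399.6657 289.2494] zmax 0.05512033066150113 [0.753  0.1293 0.0519]
 brass [289 206  10  21 127] [293.7559 216.7244] [ 0.5132 -0.0258  0.0748] [ 0.5574 -0.0065  0.1087]
  bar rect mm ((538.500244140625, -16.04439926147461), (12.147242546081543, 52.15780258178711), 78.00001525878906) [[511.7284240722656, -16.563196182250977], [562.7465209960938, -27.407400131225586], [565.2720947265625, -15.525602340698242], [514.2539672851562, -4.681398391723633]]
  mean [ 0.5379 -0.0162] ang 2.9204575035646467 len [0.0115 0.0523]
 brass [262 221  11  11  68] [266.1324 224.75  ] [ 0.4501 -0.0718  0.0247] [ 0.4754 -0.0493  0.0465]
 flange circ [ 0.5349 -0.0154  0.0551] 180 z 0.05624022931129258
```

View pics/top_z.png

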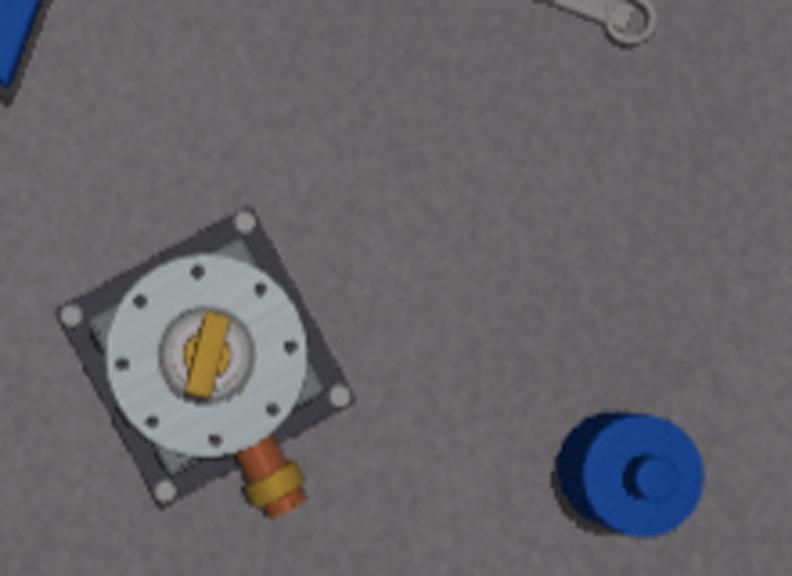

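Call:
play_rows([
  [0.0407, -0.0279, 0, 0, 0, 0, 0.04],
  [0.0407, -0.0279, 0, 0, 0, 0, 0.04],
  [0.0407, -0.0279, 0, 0, 0, 0, 0.04],
  [0.0407, -0.0279, 0, 0, 0, 0, 0.04],
  [0.0407, -0.0279, 0, 0, 0, 0, 0.04],
  [0.0407, -0.0279, 0, 0, 0, 0, 0.04],
  [0.0407, -0.0279, 0, 0, 0, 0, 0.04],
  [0.0407, -0.0279, 0, 0, 0, 0, 0.04],
  [0.0407, -0.0279, 0, 0, 0, 0, 0.04],
  [0.0407, -0.0279, 0, 0, 0, 0, 0.04],
  [0.0407, -0.0279, 0, 0, 0, 0, 0.04],
  [0.0407, -0.0279, 0, 0, 0, 0, 0.04],
])

```text
clock: 1.4
eef_pos: [0.5343, -0.0114, 0.2313]
eef_rot: [0.0, 0.981, 0.194, 0.0]
force: [1.1, -0.5, 0.1]
width: 0.04
```

Call:
play_rows([
  [0, 0, 0, 0, 0, -0.148, 0.04],
  [0, 0, 0, 0, 0, -0.148, 0.04],
  [0, 0, 0, 0, 0, -0.148, 0.04],
  [0, 0, 0, 0, 0, -0.148, 0.04],
  [0, 0, 0, 0, 0, -0.148, 0.04],
  [0, 0, 0, 0, 0, -0.148, 0.04],
  [0, 0, 0, 0, 0, -0.148, 0.04],
  [0, 0, 0, 0, 0, -0.148, 0.04],
  [0, 0, 0, 0, 0, -0.148, 0.04],
  [0, 0, 0, 0, 0, -0.148, 0.04],
  [0, 0, 0, 0, 0, -0.148, 0.04],
  [0, 0, 0, 0, 0, -0.148, 0.04],
])

```text
clock: 2.6
eef_pos: [0.5335, -0.0135, 0.2311]
eef_rot: [-0.0, 0.466, 0.885, -0.0]
force: [-0.7, 0.2, -0.6]
width: 0.0395
```

Call:
play_rows([
  [0, 0, 0, 0, 0, -0.148, 0.04],
  [0, 0, 0, 0, 0, -0.148, 0.04],
  [0, 0, 0, 0, 0, -0.148, 0.04],
  [0, 0, 0, 0, 0, -0.148, 0.04],
  [0, 0, 0, 0, 0, -0.148, 0.04],
  [0, 0, 0.03, 0, 0, 0, 0.04],
  [0, 0, 0.03, 0, 0, 0, 0.04],
  [0, 0, 0, 0, 0, 0, 0.04],
])

```text
clock: 3.4
eef_pos: [0.5318, -0.0133, 0.1679]
eef_rot: [-0.003, 0.118, 0.993, -0.0]
force: [-1.0, -1.0, 0.1]
width: 0.0403
```

```bash
cat > s.py <<'E'
from h import *
s=sense();q=s["eef_rot"];R=cv2.Rodrigues(np.zeros(3))[0]
from scipy.spatial.transform import Rotation as T
R=T.from_quat(np.roll(q,-1)).as_matrix()
print("t",s["clock"],"j",s["joints"],"p",s["eef_pos"],"w",s["width"]);print("yawx",np.arctan2(R[1,0],R[0,0]),"zax",R[:,2],"F",s["force"],"M",s["wrist_torque"])
E
python3 s.py; python3 - <<'E'
from h import *
a=camera("top")["pixels"][190:350,250:410];b=camera("scene")["pixels"][130:290,210:370]
cv2.imwrite("pics/g1.png",cv2.resize(np.hstack([a,b]),None,fx=2.5,fy=2.5,interpolation=cv2.INTER_CUBIC))
E
```

```text
t 3.4 j [-0.0939  0.3248  1.6426  0.      1.1807 -1.4288] p [ 0.5318 -0.0133  0.1679] w 0.04030488969928851
yawx 2.905725867629729 zax [-0.0064  0.0006 -1.    ] F [-1.0184 -1.0346  0.1282] M [ 0.0288 -0.0211  0.0254]
```

View pics/g1.png

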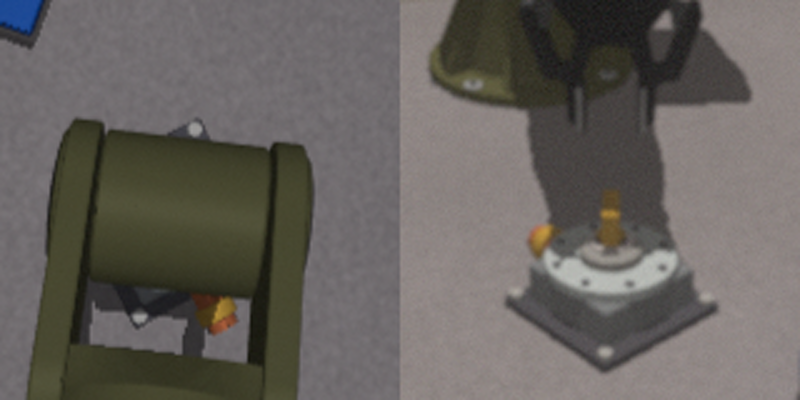

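The crop shows the finger pair (x about 580 and 645) centred on the bar (x about 611). I'll descend and grip.

Call:
play_rows([
  [0, 0, 0.02, 0, 0, 0, 0.04],
  [0, 0, 0.02, 0, 0, 0, 0.04],
  [0, 0, 0.02, 0, 0, 0, 0.04],
  [0, 0, 0.016, 0, 0, 0, 0.04],
  [0, 0, 0.01, 0, 0, 0, 0.04],
  [0, 0, 0.006, 0, 0, 0, 0.04],
  [0, 0, 0, 0, 0, 0, 0.04],
])

```text
clock: 4.2
eef_pos: [0.5338, -0.0135, 0.0796]
eef_rot: [0.0, 0.118, 0.993, 0.0]
force: [-0.4, -0.2, -0.4]
width: 0.0401
```

```bash
python3 s.py
```

```text
t 4.2 j [-0.0939  0.4418  1.7113 -0.      0.9882 -1.4289] p [ 0.5338 -0.0135  0.0796] w 0.04012608853135049
yawx 2.905786953783364 zax [ 0.0003 -0.     -1.    ] F [-0.4185 -0.2031 -0.4385] M [0.0328 0.0129 0.0172]
```

Call:
play_rows([
  [0, 0, 0, 0, 0, 0, 0.02],
  [0, 0, 0, 0, 0, 0, 0.018],
  [0, 0, 0, 0, 0, 0, 0.016],
  [0, 0, 0, 0, 0, 0, 0.014],
])

```text
clock: 4.6
eef_pos: [0.5337, -0.014, 0.0798]
eef_rot: [0.0, 0.118, 0.993, -0.001]
force: [-2.5, -4.5, 3.7]
width: 0.0142
```

```bash
python3 s.py
```

```text
t 4.6 j [-0.0944  0.4412  1.7116 -0.0012  0.9882 -1.4289] p [ 0.5337 -0.014   0.0798] w 0.014187023901443442
yawx 2.905946291799119 zax [ 0.0005 -0.0011 -1.    ] F [-2.492  -4.4641  3.695 ] M [-0.7531  0.304   0.0249]
```

Call:
play_rows([
  [0, 0, 0, 0, 0, 0, 0.03],
  [0, -0.0012, 0, 0, 0, 0, 0.03],
  [0, 0, 0.0055, 0, 0, 0, 0.03],
  [0, 0, 0, 0, 0, 0, 0.018],
  [0, 0, 0, 0, 0, 0, 0.014],
  [0, 0, 0, 0, 0, 0, 0.0],
  [0, 0, 0, 0, 0, 0, 0.0],
  [0, 0, 0, 0, 0, 0, 0.0],
])

```text
clock: 5.4
eef_pos: [0.5331, -0.0143, 0.0735]
eef_rot: [-0.0, 0.118, 0.993, 0.0]
force: [2.2, 5.2, -3.4]
width: 0.019
```

```bash
python3 s.py
```

```text
t 5.4 j [-0.0957  0.4502  1.7159  0.0005  0.9759 -1.431 ] p [ 0.5331 -0.0143  0.0735] w 0.018976679886085077
yawx 2.9058287740916375 zax [-0.0004  0.0005 -1.    ] F [ 2.2436  5.2139 -3.364 ] M [ 0.9599 -0.2739  0.0061]
```

Call:
play_rows([
  [0, 0, 0, 0, 0, 0, 0.03],
  [0, 0.0005, -0.003, 0, 0, 0, 0.03],
  [0, 0, 0, 0, 0, 0, 0.02],
  [0, 0, 0, 0, 0, 0, 0.014],
  [0, 0, 0, 0, 0, 0, 0.0],
  [0, 0, 0, 0, 0, 0, 0.0],
  [0, 0, 0, 0, 0, 0, 0.0],
])

```text
clock: 6.1
eef_pos: [0.5336, -0.0142, 0.0771]
eef_rot: [0.0, 0.118, 0.993, -0.0]
force: [-0.8, -0.3, 6.3]
width: 0.0133
```

```bash
python3 s.py
```

```text
t 6.1 j [-0.0952  0.445   1.7135 -0.0001  0.9825 -1.4302] p [ 0.5336 -0.0142  0.0771] w 0.013303986430417105
yawx 2.905797080677575 zax [ 0.0006 -0.0002 -1.    ] F [-0.7759 -0.3075  6.2666] M [-0.0592  0.1743  0.0801]
```

Call:
play_rows([
  [0, 0, 0, 0, 0, 0.06, 0],
  [0, 0, 0, 0, 0, 0.06, 0],
  [0, 0, 0, 0, 0, 0.06, 0],
  [0, 0, 0, 0, 0, 0.06, 0],
  [0, 0, 0, 0, 0, 0.06, 0],
  [0, 0, 0, 0, 0, 0, 0],
])

```text
clock: 6.7
eef_pos: [0.5334, -0.0145, 0.0771]
eef_rot: [0.0, 0.266, 0.964, -0.0]
force: [-0.6, -2.7, 5.1]
width: 0.0127
```

```bash
python3 s.py
```

```text
t 6.7 j [-0.0956  0.4451  1.7136 -0.0007  0.9826 -1.128 ] p [ 0.5334 -0.0145  0.0771] w 0.012686145301347096
yawx 2.6035621948882994 zax [ 0.0003 -0.0006 -1.    ] F [-0.5899 -2.6652  5.0898] M [-0.5041  0.3201 -0.0154]
```

Call:
play_rows([
  [0, 0, 0, 0, 0, 0.06, 0],
  [0, 0, 0, 0, 0, 0.06, 0],
  [0, 0, 0, 0, 0, 0.06, 0],
  [0, 0, 0, 0, 0, 0.06, 0],
  [0, 0, 0, 0, 0, 0.06, 0],
  [0, 0, 0, 0, 0, 0, 0],
])

```text
clock: 7.3
eef_pos: [0.5332, -0.0147, 0.077]
eef_rot: [0.0, 0.407, 0.913, -0.0]
force: [-2.9, -4.3, 6.3]
width: 0.0128
```

```bash
python3 s.py
```

```text
t 7.3 j [-0.0959  0.4451  1.7138 -0.0011  0.9829 -0.828 ] p [ 0.5332 -0.0147  0.077 ] w 0.012802426222893591
yawx 2.3035217797959637 zax [-0.0004 -0.0009 -1.    ] F [-2.8774 -4.3398  6.3239] M [-0.8336  0.5527 -0.0602]
```

Call:
play_rows([
  [-0.0003, -0.0009, 0, 0, 0, 0.05, 0],
  [0, 0, 0, 0, 0, 0.05, 0],
  [0, 0, 0, 0, 0, 0, 0],
])

```text
clock: 7.6
eef_pos: [0.5331, -0.015, 0.077]
eef_rot: [0.0, 0.451, 0.892, 0.0]
force: [0.3, 0.7, 4.4]
width: 0.013
```

```bash
python3 s.py
```

```text
t 7.6 j [-0.0968  0.4444  1.7149  0.      0.9818 -0.731 ] p [ 0.5331 -0.015   0.077 ] w 0.013017391128893045
yawx 2.2050008398979273 zax [ 0.0005 -0.     -1.    ] F [0.3048 0.6699 4.3603] M [ 0.1127  0.0208 -0.0339]
```

Call:
play_rows([
  [0, 0, 0, 0, 0, 0.05, 0],
  [0, 0, 0, 0, 0, 0.05, 0],
  [0, 0, 0, 0, 0, 0, 0],
])

```text
clock: 7.9
eef_pos: [0.533, -0.015, 0.0769]
eef_rot: [0.0, 0.495, 0.869, 0.0]
force: [-0.5, -1.0, 5.4]
width: 0.0127
```

```bash
python3 s.py
```

```text
t 7.9 j [-0.0968  0.4444  1.7149 -0.0001  0.9819 -0.6323] p [ 0.533  -0.015   0.0769] w 0.012692931254497171
yawx 2.1063608342110918 zax [ 0.0003 -0.0001 -1.    ] F [-0.4543 -1.0054  5.3874] M [-0.0172  0.1566 -0.0227]
```

Call:
play_rows([
  [0, 0, 0, 0, 0, 0.05, 0],
  [0, 0, 0, 0, 0, 0.05, 0],
  [0, 0, 0, 0, 0, 0, 0],
])

```text
clock: 8.2
eef_pos: [0.5329, -0.0151, 0.0769]
eef_rot: [0.0, 0.537, 0.843, -0.0]
force: [-0.7, -1.1, 5.3]
width: 0.0129
```

```bash
python3 s.py
```

```text
t 8.2 j [-0.0969  0.4445  1.715  -0.0002  0.9822 -0.5327] p [ 0.5329 -0.0151  0.0769] w 0.01292460941000896
yawx 2.006745795549258 zax [-0.0001 -0.0002 -1.    ] F [-0.6938 -1.059   5.2577] M [-0.1213  0.3012 -0.0855]
```

Call:
play_rows([
  [0, 0, 0, 0, 0, 0.05, 0],
  [0, 0, 0, 0, 0, 0.05, 0],
  [0, 0, 0, 0, 0, 0, 0],
])

```text
clock: 8.5
eef_pos: [0.5328, -0.0151, 0.0769]
eef_rot: [-0.0, 0.579, 0.815, -0.0]
force: [-1.9, -0.9, 5.2]
width: 0.013
```

```bash
python3 s.py
```

```text
t 8.5 j [-0.097   0.4444  1.7152 -0.0003  0.9823 -0.4327] p [ 0.5328 -0.0151  0.0769] w 0.01300892342538787
yawx 1.9066759108396472 zax [-0.0003 -0.0002 -1.    ] F [-1.8688 -0.9138  5.1983] M [-0.2102  0.3793 -0.0665]
```

Call:
play_rows([
  [0, 0, 0, 0, 0, 0.05, 0],
  [0, 0, 0, 0, 0, 0.05, 0],
  [0, 0, 0, 0, 0, 0, 0],
])

```text
clock: 8.8
eef_pos: [0.5327, -0.0151, 0.0768]
eef_rot: [-0.0, 0.619, 0.785, -0.0]
force: [-2.9, -0.8, 5.5]
width: 0.0129
```

```bash
python3 s.py
```

```text
t 8.8 j [-0.097   0.4444  1.7153 -0.0004  0.9825 -0.3327] p [ 0.5327 -0.0151  0.0768] w 0.012908401358223031
yawx 1.8067218286328754 zax [-0.0006 -0.0002 -1.    ] F [-2.8694 -0.8448  5.512 ] M [-0.2548  0.5263 -0.0161]
```

Call:
play_rows([
  [0, 0, 0, 0, 0, 0.05, 0],
  [0, 0, 0, 0, 0, 0.05, 0],
  [0, 0, 0, 0, 0, 0, 0],
])

```text
clock: 9.1
eef_pos: [0.5326, -0.0152, 0.0768]
eef_rot: [-0.0, 0.657, 0.753, -0.0]
force: [-4.4, -1.6, 6.9]
width: 0.0135
```

```bash
python3 s.py
```

```text
t 9.1 j [-0.097   0.4444  1.7154 -0.0004  0.9827 -0.2327] p [ 0.5326 -0.0152  0.0768] w 0.013529184623337088
yawx 1.7066685837035689 zax [-0.001  -0.0003 -1.    ] F [-4.3718 -1.6384  6.8923] M [-0.2453  0.6877 -0.0904]
```

Call:
play_rows([
  [0, -0.0006, 0, 0, 0, 0.05, 0],
  [0, 0, 0, 0, 0, 0.05, 0],
  [0, 0, 0, 0, 0, 0, 0],
])

```text
clock: 9.4
eef_pos: [0.5323, -0.0151, 0.0768]
eef_rot: [0.0, 0.694, 0.72, -0.0]
force: [-1.2, -1.1, 3.5]
width: 0.0128
```

```bash
python3 s.py
```

```text
t 9.4 j [-0.0972  0.4435  1.7167 -0.0002  0.9812 -0.1334] p [ 0.5323 -0.0151  0.0768] w 0.012795872602422454
yawx 1.607147576883151 zax [ 0.0001 -0.0002 -1.    ] F [-1.1639 -1.1318  3.5064] M [-0.1668 -0.0333 -0.0472]
```

Call:
play_rows([
  [0, 0, 0, 0, 0, 0.05, 0],
  [0, 0, 0, 0, 0, 0.05, 0],
  [0, 0, 0, 0, 0, 0, 0],
])

```text
clock: 9.7
eef_pos: [0.5323, -0.0151, 0.0768]
eef_rot: [-0.0, 0.729, 0.684, -0.0]
force: [-0.8, -2.0, 3.9]
width: 0.013
```

```bash
python3 s.py
```

```text
t 9.7 j [-0.0972  0.4435  1.7168 -0.0002  0.9814 -0.034 ] p [ 0.5323 -0.0151  0.0768] w 0.013019050672672283
yawx 1.5076794733869003 zax [-0.0001 -0.0001 -1.    ] F [-0.8146 -1.9961  3.9387] M [-0.2794  0.2141 -0.0361]
```

Call:
play_rows([
  [0, 0, 0, 0, 0, 0.05, 0],
  [0, 0, 0, 0, 0, 0.05, 0],
  [0, 0, 0, 0, 0, 0, 0],
])

```text
clock: 10.0
eef_pos: [0.5321, -0.0151, 0.0767]
eef_rot: [-0.0, 0.762, 0.647, -0.0]
force: [-2.1, -2.0, 4.1]
width: 0.0131
```

```bash
python3 s.py
```

```text
t 10.0 j [-0.0972  0.4435  1.7169 -0.0002  0.9816  0.0657] p [ 0.5321 -0.0151  0.0767] w 0.013060342834357969
yawx 1.4080193159672667 zax [-0.0005 -0.0001 -1.    ] F [-2.089  -2.0301  4.146 ] M [-0.3319  0.3765 -0.0201]
```

Call:
play_rows([
  [0, 0, 0, 0, 0, 0.05, 0],
  [0, 0, 0, 0, 0, 0.05, 0],
  [0, 0, 0, 0, 0, 0, 0],
])

```text
clock: 10.3
eef_pos: [0.5321, -0.0151, 0.0767]
eef_rot: [-0.0, 0.794, 0.608, -0.0]
force: [-3.0, -1.3, 4.9]
width: 0.0131
```

```bash
python3 s.py
```

```text
t 10.3 j [-0.0971  0.4435  1.7171 -0.0002  0.9817  0.1655] p [ 0.5321 -0.0151  0.0767] w 0.013135359915878138
yawx 1.308212113775297 zax [-0.0007 -0.0001 -1.    ] F [-2.9634 -1.2879  4.9319] M [-0.2864  0.5724 -0.0502]
```

Call:
play_rows([
  [0, -0.0003, 0, 0, 0, 0.05, 0],
  [0, 0, 0, 0, 0, 0.05, 0],
  [0, 0, 0, 0, 0, 0, 0],
])

```text
clock: 10.6
eef_pos: [0.5319, -0.015, 0.0767]
eef_rot: [-0.0, 0.823, 0.568, -0.0]
force: [-1.9, -2.4, 3.5]
width: 0.0136
```

```bash
python3 s.py
```

```text
t 10.6 j [-0.097   0.4431  1.7178 -0.0001  0.9811  0.2655] p [ 0.5319 -0.015   0.0767] w 0.013557460313657083
yawx 1.2083634466477549 zax [-0.0004 -0.0001 -1.    ] F [-1.8632 -2.363   3.4695] M [-0.4066  0.3812 -0.0115]
```

Call:
play_rows([
  [0, 0, 0, 0, 0, 0.05, 0],
  [0, 0, 0, 0, 0, 0.05, 0],
  [0, 0, 0, 0, 0, 0, 0],
])

```text
clock: 10.9
eef_pos: [0.5318, -0.015, 0.0767]
eef_rot: [-0.0, 0.85, 0.526, -0.0]
force: [-3.2, -2.6, 3.3]
width: 0.0129
```

```bash
python3 s.py
```

```text
t 10.9 j [-0.097   0.443   1.7178 -0.0001  0.9813  0.3654] p [ 0.5318 -0.015   0.0767] w 0.012893656229274806
yawx 1.1084028596524513 zax [-0.0006 -0.     -1.    ] F [-3.2414 -2.6462  3.3177] M [-0.3755  0.5236 -0.0259]
```

Call:
play_rows([
  [0, -0.0003, 0, 0, 0, 0.05, 0],
  [0, 0, 0, 0, 0, 0.05, 0],
  [0, 0, 0, 0, 0, 0, 0],
])

```text
clock: 11.2
eef_pos: [0.5317, -0.0149, 0.0767]
eef_rot: [-0.0, 0.876, 0.483, -0.0]
force: [-2.1, -3.1, 1.9]
width: 0.0135
```

```bash
python3 s.py
```

```text
t 11.2 j [-0.0969  0.4426  1.7185 -0.0002  0.9807  0.4655] p [ 0.5317 -0.0149  0.0767] w 0.013487088836512702
yawx 1.0084589375095736 zax [-0.0002 -0.0001 -1.    ] F [-2.1183 -3.1219  1.8857] M [-0.4639  0.3289 -0.0156]
```

Call:
play_rows([
  [0, 0, 0, 0, 0, 0.05, 0],
  [0, 0, 0, 0, 0, 0.05, 0],
  [0, 0, 0, 0, 0, 0, 0],
])

```text
clock: 11.5
eef_pos: [0.5316, -0.0149, 0.0766]
eef_rot: [-0.0, 0.899, 0.439, -0.0]
force: [-2.8, -2.6, 3.4]
width: 0.0135
```

```bash
python3 s.py
```

```text
t 11.5 j [-0.0968  0.4426  1.7186 -0.      0.9809  0.5655] p [ 0.5316 -0.0149  0.0766] w 0.013483292805584187
yawx 0.9084950813341945 zax [-0.0005  0.     -1.    ] F [-2.7852 -2.6459  3.3656] M [-0.4157  0.4875 -0.0336]
```

Call:
play_rows([
  [0, 0, 0, 0, 0, 0.05, 0],
  [0, 0, 0, 0, 0, 0.05, 0],
  [0, 0, 0, 0, 0, 0, 0],
])

```text
clock: 11.8
eef_pos: [0.5315, -0.0148, 0.0766]
eef_rot: [-0.0, 0.919, 0.393, -0.0]
force: [-3.9, -1.3, 1.9]
width: 0.0137
```

```bash
python3 s.py
```

```text
t 11.8 j [-0.0967  0.4426  1.7187  0.0001  0.9809  0.6655] p [ 0.5315 -0.0148  0.0766] w 0.013668969940525742
yawx 0.808514863026154 zax [-0.0006  0.0001 -1.    ] F [-3.8655 -1.3115  1.9242] M [-0.344   0.6473 -0.0388]
```

Call:
play_rows([
  [-0.0005, -0.0001, 0, 0, 0, 0.05, 0],
  [0, 0, 0, 0, 0, 0.05, 0],
  [0, 0, 0, 0, 0, 0, 0],
])

```text
clock: 12.1
eef_pos: [0.5314, -0.0148, 0.0766]
eef_rot: [-0.0, 0.938, 0.347, 0.0]
force: [-0.8, 1.1, -0.7]
width: 0.0132
```

```bash
python3 s.py
```

```text
t 12.1 j [-0.097   0.4419  1.7196  0.0006  0.9801  0.7649] p [ 0.5314 -0.0148  0.0766] w 0.0132248707173561
yawx 0.7086063014898837 zax [ 0.0001  0.0005 -1.    ] F [-0.7669  1.1482 -0.722 ] M [0.2422 0.1451 0.0209]
```

Call:
play_rows([
  [0, 0, 0, 0, 0, 0.05, 0],
  [0, 0, 0, 0, 0, 0.05, 0],
  [0, 0, 0, 0, 0, 0, 0],
])

```text
clock: 12.4
eef_pos: [0.5313, -0.0147, 0.0766]
eef_rot: [-0.0, 0.954, 0.3, 0.0]
force: [-1.0, 2.8, -1.3]
width: 0.0129
```

```bash
python3 s.py
```

```text
t 12.4 j [-0.0969  0.4419  1.7196  0.0007  0.9802  0.8649] p [ 0.5313 -0.0147  0.0766] w 0.012878706203031385
yawx 0.6085912084991576 zax [-0.      0.0006 -1.    ] F [-1.0269  2.7865 -1.3176] M [ 0.5633  0.138  -0.0911]
```

Call:
play_rows([
  [0, 0, 0, 0, 0, 0.05, 0],
  [0, 0, 0, 0, 0, 0.05, 0],
  [0, 0, 0, 0, 0, 0, 0],
])

```text
clock: 12.7
eef_pos: [0.5312, -0.0147, 0.0766]
eef_rot: [-0.0, 0.968, 0.252, -0.0]
force: [-1.3, 4.8, -1.9]
width: 0.0126
```

```bash
python3 s.py
```

```text
t 12.7 j [-0.0968  0.4419  1.7197  0.0006  0.9803  0.9647] p [ 0.5312 -0.0147  0.0766] w 0.012619675185800417
yawx 0.5089180583376283 zax [-0.0003  0.0006 -1.    ] F [-1.331   4.7596 -1.8569] M [0.94   0.148  0.1142]
```

Call:
play_rows([
  [0.0002, -0.0003, 0, 0, 0, 0.03, 0],
  [0, 0, 0, 0, 0, 0.03, 0],
  [0, 0, 0, 0, 0, 0, 0],
])

```text
clock: 13.0
eef_pos: [0.5312, -0.0146, 0.0766]
eef_rot: [-0.0, 0.975, 0.223, -0.0]
force: [-1.5, 4.0, -1.6]
width: 0.0131
```

```bash
python3 s.py
```

```text
t 13.0 j [-0.0964  0.4419  1.7197  0.0001  0.9804  1.0249] p [ 0.5312 -0.0146  0.0766] w 0.01307394310545663
yawx 0.4494263290665815 zax [-0.0004  0.0001 -1.    ] F [-1.5034  3.9661 -1.5761] M [0.6808 0.2767 0.3743]
```

Call:
play_rows([
  [0, 0, 0, 0, 0, 0, 0],
])

```text
clock: 13.1
eef_pos: [0.5312, -0.0146, 0.0766]
eef_rot: [-0.0, 0.975, 0.223, -0.0]
force: [-1.5, 4.1, -2.6]
width: 0.0129
```

```bash
python3 s.py
```

```text
t 13.1 j [-0.0965  0.4419  1.7197  0.0002  0.9804  1.0251] p [ 0.5312 -0.0146  0.0766] w 0.012897008426907693
yawx 0.44913780310282 zax [-0.0004  0.0002 -1.    ] F [-1.4717  4.0806 -2.578 ] M [0.7884 0.2911 0.3498]
```

Call:
play_rows([
  [0.0002, -0.0003, 0, 0, 0, 0.03, 0],
  [0, 0, 0, 0, 0, 0.04, 0],
  [0, 0, 0, 0, 0, 0.04, 0],
  [0, 0, 0, 0, 0, 0, 0],
])

```text
clock: 13.5
eef_pos: [0.5312, -0.0144, 0.0766]
eef_rot: [-0.0, 0.986, 0.168, -0.0]
force: [-3.3, 2.5, -2.6]
width: 0.0131
```

```bash
python3 s.py
```

```text
t 13.5 j [-0.096   0.4419  1.7197 -0.0001  0.9806  1.1375] p [ 0.5312 -0.0144  0.0766] w 0.013060539572195952
yawx 0.33729715347160144 zax [-0.0006 -0.     -1.    ] F [-3.3267  2.5459 -2.6099] M [0.4714 0.472  0.355 ]
```

Call:
play_rows([
  [0, 0, 0, 0, 0, 0.04, 0],
  [0, 0, 0, 0, 0, 0.04, 0],
  [0, 0, 0, 0, 0, 0, 0],
])

```text
clock: 13.8
eef_pos: [0.5312, -0.0144, 0.0766]
eef_rot: [-0.0, 0.992, 0.128, -0.0]
force: [-3.4, 3.6, -2.0]
width: 0.0133
```

```bash
python3 s.py
```

```text
t 13.8 j [-0.096   0.4419  1.7197  0.0001  0.9807  1.2172] p [ 0.5312 -0.0144  0.0766] w 0.013263488718066123
yawx 0.2575851225411333 zax [-0.0006  0.0001 -1.    ] F [-3.3635  3.5617 -1.9864] M [0.5959 0.5973 0.3317]
```

Call:
play_rows([
  [0, 0, 0, 0, 0, 0.04, 0],
  [0, 0, 0, 0, 0, 0.04, 0],
  [0, 0, 0, 0, 0, 0, 0],
])

```text
clock: 14.1
eef_pos: [0.5312, -0.0143, 0.0766]
eef_rot: [-0.0, 0.996, 0.089, -0.0]
force: [-2.7, 3.8, -2.3]
width: 0.0131
```

```bash
python3 s.py; python3 - <<'E'
from h import *
a=camera("scene")["pixels"][170:290,220:360]
cv2.imwrite("pics/g2.png",cv2.resize(a,None,fx=5,fy=5,interpolation=cv2.INTER_CUBIC))
E
```

```text
t 14.1 j [-0.0958  0.4419  1.7197  0.0001  0.9807  1.2972] p [ 0.5312 -0.0143  0.0766] w 0.013052593786072176
yawx 0.1776962815976473 zax [-0.0007  0.0002 -1.    ] F [-2.7451  3.8257 -2.3457] M [0.7234 0.5964 0.4004]
```

View pics/g2.png

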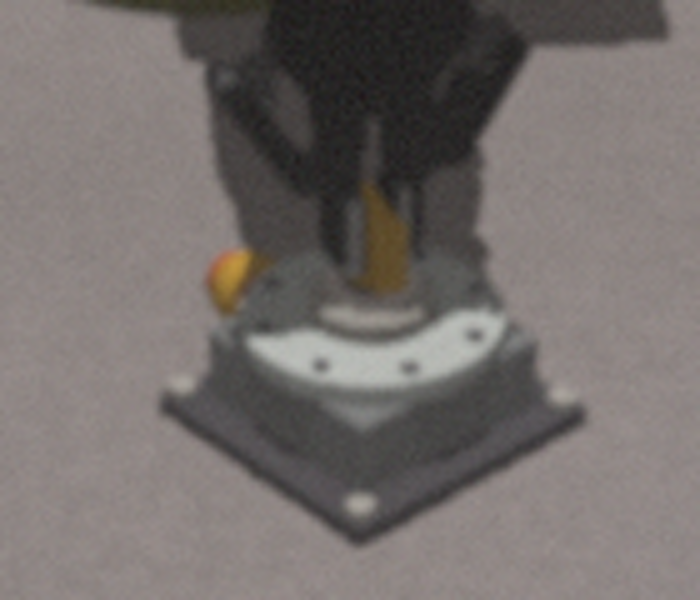

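The crop shows the bar still between the pads and the seal ring in place. The torque jumped at about 2.4 rad and I turned about 0.3 rad past that, so I'm releasing.

Call:
play_rows([
  [0, 0, 0, 0, 0, 0, 0.03],
  [0, 0, 0, 0, 0, 0, 0.04],
  [0, 0, 0, 0, 0, 0, 0.04],
  [0, 0, -0.02, 0, 0, 0, 0.04],
  [0, 0, -0.04, 0, 0, 0, 0.04],
  [0, 0, -0.05, 0, 0, 0, 0.05],
])

```text
clock: 14.75
eef_pos: [0.5307, -0.0145, 0.187]
eef_rot: [-0.0, 0.996, 0.088, -0.001]
force: [0.6, -0.7, 1.1]
width: 0.0499
```

Call:
play_rows([
  [-0.017, 0.0374, 0, 0, 0, 0, 0.05],
  [-0.017, 0.0374, 0, 0, 0, 0, 0.05],
  [-0.017, 0.0374, 0, 0, 0, 0, 0.05],
  [-0.017, 0.0374, 0, 0, 0, 0, 0.05],
  [-0.017, 0.0374, 0, 0, 0, 0, 0.05],
  [-0.017, 0.0374, 0, 0, 0, 0, 0.05],
  [0, 0, 0, 0, 0, 0, 0.05],
  [0, 0, 0, 0, 0, 0, 0.05],
])

```text
clock: 15.55
eef_pos: [0.47, -0.2538, 0.1868]
eef_rot: [0.0, 0.996, 0.087, 0.0]
force: [-0.1, -0.2, -0.4]
width: 0.0498
```

```bash
python3 s.py; python3 m.py | grep -v blue; python3 - <<'E'
from h import *
a=camera("scene")["pixels"][120:280,110:330]
cv2.imwrite("pics/g3.png",cv2.resize(a,None,fx=3.6,fy=3.6,interpolation=cv2.INTER_CUBIC))
E
```

```text
t 15.55 j [-0.5638  0.3056  1.6209  0.0001  1.2149  0.8326] p [ 0.47   -0.2538  0.1868] w 0.04982440100681278
yawx 0.17437203158877237 zax [ 0.0002 -0.     -1.    ] F [-0.0572 -0.1595 -0.3824] M [ 0.0123  0.0257 -0.0175]
top bench z 0.0005175504745162374
  lvl 0.055 581 mid [ 0.4715 -0.2511  0.0605] ext [0.0644 0.0649 0.0109] mean [ 0.4773 -0.2458  0.0621]
  lvl 0.082 94 mid [ 0.4722 -0.2521  0.088 ] ext [0.019  0.0235 0.0107] mean [ 0.4731 -0.2503  0.0879]
 brass [311 267  13  23 200] [317.045 278.035] [ 0.5112 -0.024   0.066 ] [ 0.5534 -0.0006  0.1088]
  bar rect mm ((531.689208984375, -12.294032096862793), (42.7734260559082, 13.74041748046875), 11.58421802520752) [[509.3585510253906, -9.858390808105469], [512.1177368164062, -23.318923950195312], [554.0198974609375, -14.729673385620117], [551.2606811523438, -1.2691402435302734]]
  mean [ 0.5316 -0.0122] ang 0.20347415463449092 len [0.0136 0.0425]
 brass [326 301  18  22 252] [334.9167 312.3016] [ 0.4445 -0.067   0.0269] [ 0.4865 -0.0323  0.0469]
 flange circ [ 0.5315 -0.0125  0.0545] 157 z 0.0554772140954376
scene bench z 0.0011256510900151673
  lvl 0.055 224 mid [ 0.4888 -0.2544  0.0626] ext [0.0356 0.0595 0.0068] mean [ 0.4906 -0.2563  0.063 ]
 brass [288 207  13  21 187] [293.8289 217.1016] [ 0.5157 -0.0256  0.0743] [ 0.5575 -0.0064  0.1088]
  bar rect mm ((540.11865234375, -16.62607765197754), (51.25110626220703, 15.802497863769531), 10.271265029907227) [[513.494873046875, -13.420710563659668], [516.3126220703125, -28.969966888427734], [566.742431640625, -19.831443786621094], [563.9246826171875, -4.282188415527344]]
  mean [ 0.5398 -0.0165] ang 0.12709887283414867 len [0.015  0.0488]
 brass [262 221  11  11  69] [266.058  224.9275] [ 0.4501 -0.0724  0.0254] [ 0.4744 -0.05    0.0464]
 flange circ [ 0.5357 -0.0156  0.0553] 167 z 0.056218889570265274
```

View pics/g3.png

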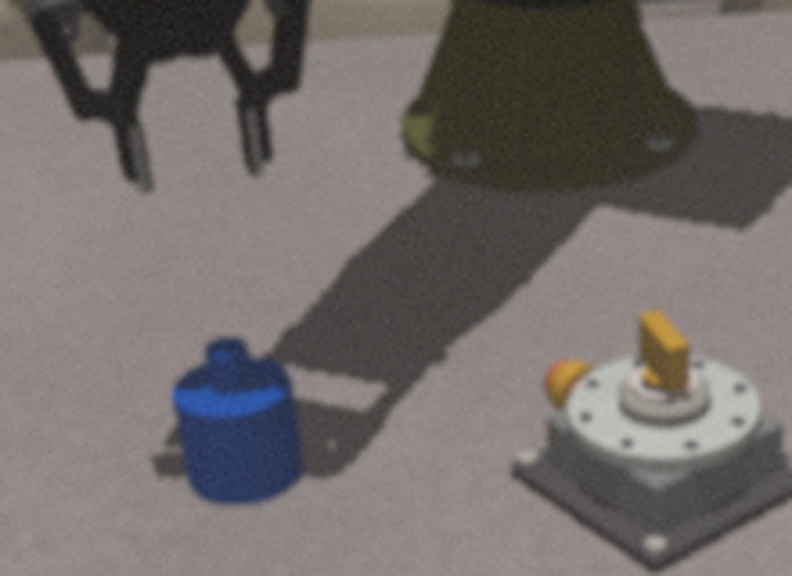

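The bar now reads 0.203 rad, which means the plug turned 2.70 rad against the tool's 2.73, with hardly any slip. The fingers are above the cap. I'll grip the knob once to centre it, turn 90° and grip again, so it is centred both ways.

Call:
play_rows([
  [0.0015, 0, 0.04, 0, 0, 0, 0.05],
  [0, 0, 0.04, 0, 0, 0, 0.05],
  [0, 0, 0.025, 0, 0, 0, 0.05],
  [0, 0, 0.0145, 0, 0, 0, 0.05],
  [0, 0, 0, 0, 0, 0, 0.045],
  [0, 0, 0, 0, 0, 0, 0.035],
  [0, 0, 0, 0, 0, 0, 0.03],
  [0, 0, 0, 0, 0, 0, 0.027],
  [0, 0, 0, 0, 0, 0, 0.024],
  [0, 0, 0, 0, 0, 0, 0.022],
])

```text
clock: 16.7
eef_pos: [0.4722, -0.2534, 0.0681]
eef_rot: [0.001, 0.996, 0.088, 0.001]
force: [-0.1, -2.0, 6.0]
width: 0.023
```

```bash
python3 s.py
```

```text
t 16.7 j [-0.5608  0.4622  1.713  -0.0002  0.9645  0.8344] p [ 0.4722 -0.2534  0.0681] w 0.023005763658127728
yawx 0.17577791860374317 zax [ 0.0015 -0.0012 -1.    ] F [-0.0894 -2.0036  6.0429] M [-0.266   0.0329 -0.0004]
```

Call:
play_rows([
  [0, 0, 0, 0, 0, 0, 0.035],
  [0, 0, 0, 0, 0, 0, 0.05],
  [0, 0, -0.002, 0, 0, -0.1, 0.05],
  [0, 0, 0, 0, 0, -0.148, 0.05],
  [0, 0, 0, 0, 0, -0.148, 0.05],
  [0, 0, 0, 0, 0, -0.148, 0.05],
  [0, 0, 0, 0, 0, -0.148, 0.05],
  [0, 0, 0, 0, 0, -0.148, 0.05],
  [0, 0, 0, 0, 0, -0.148, 0.05],
  [0, 0, 0, 0, 0, -0.148, 0.05],
  [0, 0, 0, 0, 0, -0.148, 0.05],
  [0, 0, 0, 0, 0, -0.148, 0.05],
])

```text
clock: 17.9
eef_pos: [0.4716, -0.2528, 0.0691]
eef_rot: [-0.0, 0.692, 0.722, -0.0]
force: [-0.4, 0.2, -0.0]
width: 0.0497
```

Call:
play_rows([
  [0, 0, 0, 0, 0, -0.139, 0.05],
  [0, 0, 0, 0, 0, 0, 0.035],
  [0, 0, 0, 0, 0, 0, 0.03],
  [0, 0, 0, 0, 0, 0, 0.027],
  [0, 0, 0, 0, 0, 0, 0.024],
  [0, 0, 0, 0, 0, 0, 0.0],
  [0, 0, 0, 0, 0, 0, 0.0],
  [0, 0, 0, 0, 0, 0, 0.0],
])

```text
clock: 18.7
eef_pos: [0.4718, -0.253, 0.0695]
eef_rot: [0.0, 0.642, 0.766, 0.0]
force: [-1.1, 1.1, 5.8]
width: 0.0217
```

```bash
python3 s.py
```

```text
t 18.7 j [-0.5607  0.4598  1.7127  0.      0.9687 -0.7361] p [ 0.4718 -0.253   0.0695] w 0.02174737666582165
yawx 1.7462546631285751 zax [ 0.0003 -0.0002 -1.    ] F [-1.0831  1.0641  5.7981] M [ 0.0449  0.1877 -0.1007]
```

Call:
play_rows([
  [0, 0, -0.015, 0, 0, 0, 0],
  [0, 0, -0.035, 0, 0, 0, 0],
  [0, 0, -0.035, 0, 0, 0, 0],
  [0, 0, -0.03, 0, 0, 0, 0],
  [0, 0, -0.01, 0, 0, 0, 0],
  [0, 0, 0, 0, 0, 0, 0],
])

```text
clock: 19.3
eef_pos: [0.472, -0.253, 0.1948]
eef_rot: [0.001, 0.642, 0.766, 0.0]
force: [-0.7, 0.6, -2.1]
width: 0.0217
```

Call:
play_rows([
  [0.016, 0.0072, 0, 0, 0, 0, 0],
  [0.0322, 0.01446, 0, 0, 0, 0, 0],
  [0.0322, 0.01446, 0, 0, 0, 0, 0],
  [0.0322, 0.01446, 0, 0, 0, 0, 0],
  [0.0322, 0.01446, 0, 0, 0, 0, 0],
  [0.0322, 0.01446, 0, 0, 0, 0, 0],
  [0.0322, 0.01446, 0, 0, 0, 0, 0],
  [0.0162, 0.0072, 0, 0, 0, 0, 0],
  [0, 0, 0, 0, 0, 0, 0],
  [0, 0, 0, 0, 0, 0, 0],
])

```text
clock: 20.3
eef_pos: [0.5313, -0.0134, 0.1926]
eef_rot: [-0.001, 0.642, 0.767, -0.001]
force: [0.4, 0.3, -1.5]
width: 0.0217
```

```bash
python3 s.py; python3 - <<'E'
from h import *
c=camera("scene");a=c["pixels"]
cv2.imwrite("pics/g4.png",cv2.resize(a[120:280,210:370],None,fx=3.7,fy=3.7,interpolation=cv2.INTER_CUBIC))
H,S,V=cv2.split(cv2.cvtColor(a,cv2.COLOR_BGR2HSV));P,ok=cloud(c)
m=ok&(H>100)&(H<130)&(S>110)&(P[...,0]<.65)&(P[...,0]>.45)&(abs(P[...,1])<.1);q=P[m]
print(len(q),q.min(0),q.max(0))
for z0 in np.arange(.1,.24,.01):
    s=q[abs(q[:,2]-z0)<.005]
    if len(s)>3: print(round(z0,3),len(s),s.min(0)[:2],s.max(0)[:2],"midy",(s[:,1].min()+s[:,1].max())/2)
E
```

```text
t 20.3 j [-0.094   0.2952  1.6201 -0.0002  1.2288 -0.2705] p [ 0.5313 -0.0134  0.1926] w 0.02165669603740161
yawx 1.747343681515246 zax [-0.0025  0.0001 -1.    ] F [ 0.4166  0.3266 -1.4621] M [-0.0051  0.0002  0.008 ]
1169 [ 0.5018 -0.0479  0.124 ] [0.5675 0.0138 0.213 ]
0.13 122 [ 0.5363 -0.0477] [0.5665 0.0122] midy -0.017734239782048536
0.14 143 [ 0.5342 -0.0473] [0.5663 0.0114] midy -0.01791385931825766
0.15 145 [ 0.5356 -0.0476] [0.5671 0.0108] midy -0.018377017115183206
0.16 150 [ 0.5341 -0.0473] [0.5662 0.0116] midy -0.017879232229951428
0.17 146 [ 0.5358 -0.0475] [0.5675 0.0134] midy -0.017007096909791602
0.18 168 [ 0.5058 -0.0479] [0.5669 0.0117] midy -0.01809597666417226
0.19 261 [ 0.5018 -0.0474] [0.5666 0.0138] midy -0.01681182480372795
0.2 15 [ 0.5311 -0.0269] [ 0.541  -0.0229] midy -0.024908867500459272
0.21 17 [ 0.5271 -0.0265] [ 0.5395 -0.021 ] midy -0.023756067680756554
```

View pics/g4.png

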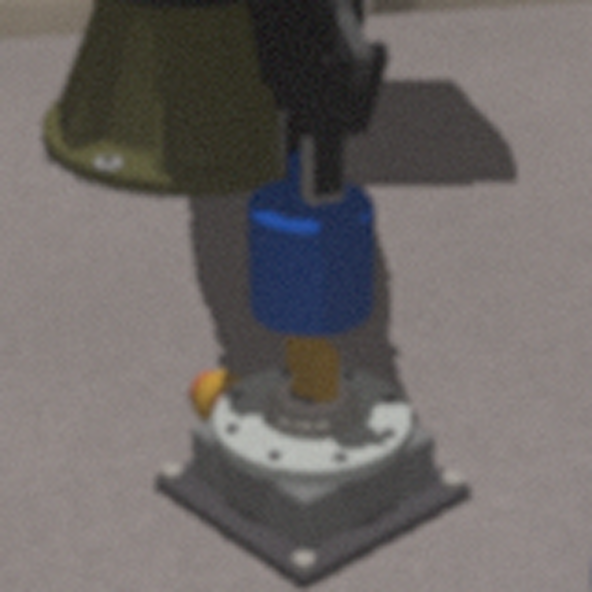

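The cap hangs centred over the flange (cap x about 312, flange x about 312 in the crop) with its rim above the bar. I'll lower it.

Call:
play_rows([
  [0, 0, 0, 0, 0, 0, 0],
  [0, 0, 0.015, 0, 0, 0, 0],
  [0, 0, 0.015, 0, 0, 0, 0],
  [0, 0, 0.012, 0, 0, 0, 0],
  [0, 0, 0.006, 0, 0, 0, 0],
  [0, 0, 0, 0, 0, 0, 0],
  [0, 0, 0, 0, 0, 0, 0],
])

```text
clock: 21.05
eef_pos: [0.5321, -0.0134, 0.1467]
eef_rot: [0.0, 0.642, 0.766, 0.0]
force: [0.4, -0.1, -1.1]
width: 0.0216
```

```bash
python3 s.py
```

```text
t 21.05 j [-0.0941  0.3464  1.6672 -0.      1.1275 -0.2699] p [ 0.5321 -0.0134  0.1467] w 0.021553281440348196
yawx 1.7466236704408744 zax [ 0.0005 -0.0001 -1.    ] F [ 0.4447 -0.1372 -1.0722] M [ 0.0261 -0.062  -0.0044]
```

Position is exact. I'll go on slowly over the boss (22 mm left).

Call:
play_rows([
  [0, 0, 0.004, 0, 0, 0, 0],
  [0, 0, 0.003, 0, 0, 0, 0],
  [0, 0, 0.003, 0, 0, 0, 0],
  [0, 0, 0.003, 0, 0, 0, 0],
  [0, 0, 0, 0, 0, 0, 0],
])

```text
clock: 21.55
eef_pos: [0.5316, -0.0133, 0.1328]
eef_rot: [-0.0, 0.642, 0.767, -0.0]
force: [-0.6, 1.4, -1.8]
width: 0.0216
```

```bash
python3 s.py
```

```text
t 21.55 j [-0.0938  0.3636  1.6796 -0.0001  1.0991 -0.2698] p [ 0.5316 -0.0133  0.1328] w 0.02163308122870651
yawx 1.7468466316976379 zax [-0.0007  0.     -1.    ] F [-0.5693  1.4224 -1.8048] M [0.0431 0.025  0.0107]
```

Call:
play_rows([
  [0, 0, 0.0025, 0, 0, 0, 0],
  [0, 0, 0.0025, 0, 0, 0, 0],
  [0, 0, 0.002, 0, 0, 0, 0],
  [0, 0, 0, 0, 0, 0, 0],
])

```text
clock: 21.95
eef_pos: [0.5317, -0.0133, 0.126]
eef_rot: [-0.0, 0.642, 0.767, -0.0]
force: [0.8, -0.5, -1.0]
width: 0.0221
```

```bash
python3 s.py
```

```text
t 21.95 j [-0.0938  0.3725  1.6852 -0.      1.0843 -0.2698] p [ 0.5317 -0.0133  0.126 ] w 0.022146641153381382
yawx 1.7468105038446198 zax [-0.0005  0.     -1.    ] F [ 0.7635 -0.5489 -1.0231] M [-0.0332 -0.0309 -0.0321]
```

Call:
play_rows([
  [0, 0, 0.001, 0, 0, 0, 0],
  [0, 0, 0.001, 0, 0, 0, 0],
  [0, 0, 0, 0, 0, 0, 0],
])

```text
clock: 22.25
eef_pos: [0.532, -0.0133, 0.1245]
eef_rot: [0.0, 0.642, 0.767, 0.0]
force: [-1.2, -0.0, 1.8]
width: 0.0218
```

```bash
python3 s.py
```

```text
t 22.25 j [-0.0938  0.3745  1.6863 -0.      1.0804 -0.2698] p [ 0.532  -0.0133  0.1245] w 0.021787616887500902
yawx 1.746784142395707 zax [ 0.0004 -0.     -1.    ] F [-1.1547 -0.0341  1.7813] M [-0.0302  0.1227  0.0251]
```

Call:
play_rows([
  [0, 0, 0.0007, 0, 0, 0, 0],
  [0, 0, 0, 0, 0, 0, 0],
  [0, 0, 0, 0, 0, 0, 0.03],
  [0, 0, 0, 0, 0, 0, 0.045],
  [0, 0, 0, 0, 0, 0, 0.05],
  [0, 0, -0.01, 0, 0, 0, 0.05],
  [0, 0, -0.03, 0, 0, 0, 0.05],
  [0, 0, -0.04, 0, 0, 0, 0.05],
  [0, 0, -0.04, 0, 0, 0, 0.05],
  [0, 0, 0, 0, 0, 0, 0.05],
])

```text
clock: 23.25
eef_pos: [0.5334, -0.0134, 0.2497]
eef_rot: [0.004, 0.642, 0.767, 0.003]
force: [1.0, -0.3, -0.2]
width: 0.0499
```

Call:
play_rows([
  [-0.04, 0, 0, 0, 0, 0, 0.05],
  [-0.045, 0, 0, 0, 0, 0, 0.05],
  [-0.045, 0, 0, 0, 0, 0, 0.05],
  [-0.045, 0, 0, 0, 0, 0, 0.05],
  [-0.03, 0, 0, 0, 0, 0, 0.05],
  [0, 0, 0, 0, 0, 0, 0.05],
])

```text
clock: 23.85
eef_pos: [0.5675, -0.2185, 0.2429]
eef_rot: [-0.0, 0.644, 0.765, -0.0]
force: [-0.1, 0.6, -1.4]
width: 0.05
```

```bash
python3 s.py; python3 - <<'E'
from h import *
ims=[]
for n in("top","scene"):
    c=camera(n);a=c["pixels"];H,S,V=cv2.split(cv2.cvtColor(a,cv2.COLOR_BGR2HSV));P,ok=cloud(c)
    m=ok&(H>100)&(H<130)&(S>110)&(np.hypot(P[...,0]-.532,P[...,1]+.014)<.06);q=P[m]
    top=q[(q[:,2]>.105)&(q[:,2]<.125)];k=q[q[:,2]>.135]
    print(n,len(q),"z",q[:,2].min(),q[:,2].max(),"shoulder med",np.median(top[:,2]),"knob z",np.median(k[:,2]) if len(k) else 0)
    print(" mid",(top[:,:2].min(0)+top[:,:2].max(0))/2,np.ptp(top[:,:2],axis=0))
    r=S<255
    for nm,mm in(("red",ok&((H<5)|(H>175))&(S>150)),("box",ok&(H>100)&(H<130)&(S>150)&(P[...,0]>.65))):
        z=P[mm&(np.hypot(P[...,0]-.5,P[...,1])<.35)];print(" ",nm,len(z),z.mean(0))
    ims.append(a)
cv2.imwrite("pics/f.png",np.hstack([cv2.resize(ims[0],(400,300)),cv2.resize(ims[1][160:310,190:390],(400,300))]))
E
```

```text
t 23.85 j [-0.4276  0.4231  1.3275 -0.0004  1.3917 -0.6   ] p [ 0.5675 -0.2185  0.2429] w 0.04999137062692786
yawx 1.7432134409005626 zax [-0.0008 -0.0001 -1.    ] F [-0.1101  0.5862 -1.3945] M [ 0.0902 -0.0187  0.0325]
top 1005 z 0.05474477785125742 0.14643150104153257 shoulder med 0.11744526800016908 knob z 0.14340178895408084
 mid [ 0.5309 -0.0125] [0.0647 0.0648]
  red 592 [0.4896 0.2492 0.0703]
  box 2491 [0.7434 0.1347 0.0514]
scene 1171 z 0.05844732012421061 0.14503323307757648 shoulder med 0.11774898563311997 knob z 0.14306206739579108
 mid [ 0.5353 -0.0161] [0.0646 0.0625]
  red 218 [0.4972 0.2444 0.0703]
  box 1991 [0.7531 0.1292 0.052 ]
```

View pics/f.png

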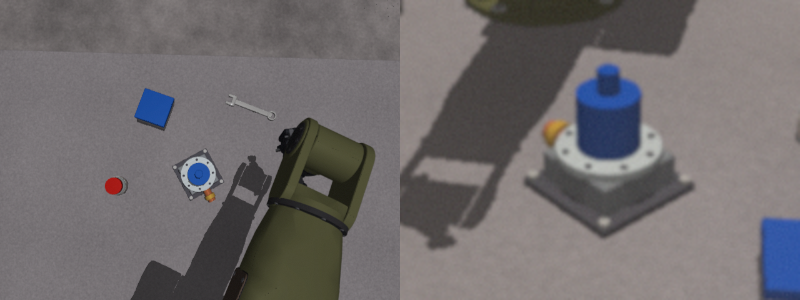

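The cap sits upright and centred on the flange (crop about (608,110)). Its shoulder reads 117.5 mm against 117 expected, and the knob top 143 mm against 143. The jar, box and spanner have not moved, so I'm handing in.

```bash
python3 -c "
from h import *
print(finish_job())"
```

```text
the job is handed in; nothing more can be done
None
```

The plug is snug and the cover cap is down on the flange, released. The job was handed in at about 24 s of the 72 s allowed.

- **Plug:** I turned it clockwise in one grasp. The torque at standstill stayed near 0 up to about 2.3 rad, began to rise at 2.4 rad and read about 0.35 N m by 2.46 rad. I stopped at 2.73 rad with 0.40 N m at standstill. By the top camera the bar itself turned 2.70 rad, so it is about 0.3 rad past the bite, within the 0.2 to 0.4 rad wanted. That figure depends on where the bite began, which I only know to within about 0.1 rad.
- **Grip height:** The first attempt at the recommended height measured 19 mm, probably on the plug's hub just below the bar. I re-gripped the bar about 3 mm higher, and nothing turned before that.
- **Cap:** It went over the boss without touching and was let go. Its shoulder reads 117.5 mm and its knob top 143 mm, against 117 and 143 mm expected. In the top view it sits within about 1 mm of the flange centre.
- **Bystanders:** The box's measured position is unchanged. The jar and spanner look unmoved in the pictures. The arm is clear of everything.
- **Disagreement:** The two cameras differ by about 4 mm in absolute position. I used the contact forces felt while turning the plug to fix the port axis at (0.532, -0.014).

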